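Lay out the stool parts and load the dowel fixture

TASK

Lay the stool parts out ready for assembly: set the long rail, the short rail and the round foot each squarely inside its own full-size outline on the drawing cards, the foot upright. Of the two plywood mounting plates, drop the one whose holes match over the fixture's two dowel pins until it lies flat on the block, and leave the other plate lying flat on the bench, clear of the fixture.

Things in the scene. Friction and masses are not known exactly. Their poses are not given: they have to be found in the camera images.
- long_rail: Longer tenoned stool rail, loose timber, lying flat: body 92 mm long (x), 32 wide (y), 28 high, with a thinner tenon (18 wide, 14 high, 16 long) at each end, 124 mm overall; the same both ways round. Under 0.1 kg. Grip across the 32 mm width. Origin: centre of the underside; x along the rail, z up.
- short_rail: Shorter tenoned stool rail, loose timber, lying flat: body 48 mm long (x), 32 wide (y), 28 high, with a thinner tenon (18 wide, 14 high, 16 long) at each end, 80 mm overall; the same both ways round. Under 0.1 kg. Grip across the 32 mm width. Origin: centre of the underside; x along the rail, z up.
- foot: Turned round stool foot, loose timber, standing upright: flange 54 mm diameter and 12 high, waist of 40 mm diameter from 18 to 42 mm height (grip here), then a 22 mm spigot up to 60 mm height. Under 0.1 kg. Origin: centre of the underside; z up, yaw does not matter.
- plate_diagonal: Loose plywood plate 114 x 76 x 12 mm (x, y, z), lying flat, with a timber grip block 40 x 22 mm (x, y) at its centre, its top 44 mm above the plate's underside; grip it across the 22 mm. Two 18 mm through holes, on a diagonal, at (40, 21) and (-40, -21) mm; the same after a half turn. Under 0.15 kg. Origin: centre of the underside; x along the long side, z up.
- plate_inline: Loose plywood plate 114 x 76 x 12 mm (x, y, z), lying flat, with a timber grip block 40 x 22 mm (x, y) at its centre, its top 44 mm above the plate's underside; grip it across the 22 mm. Two 18 mm through holes, on the long centre line, at (38, 0) and (-38, 0) mm; the same after a half turn. Under 0.15 kg. Origin: centre of the underside; x along the long side, z up.
- long_card: White drawing card fixed to the bench, 150 x 56 mm (x, y), 3 mm thick, with the dark outline of the longer rail: stepped, 130 mm long, 38 wide, centred on the card, lines 3 mm outside the part all round. Origin: centre of the underside (card top 3 mm above it); x along the drawn rail, z up.
- short_card: White drawing card fixed to the bench, 110 x 56 mm (x, y), 3 mm thick, with the dark outline of the shorter rail: stepped, 86 mm long, 38 wide, centred on the card, lines 3 mm outside the part all round. Origin: centre of the underside (card top 3 mm above it); x along the drawn rail, z up.
- foot_card: White drawing card fixed to the bench, 80 x 80 mm (x, y), 3 mm thick, with the dark outline of the round foot: a circle of 60 mm diameter, centred on the card, lines 3 mm outside the part all round. Origin: centre of the underside (card top 3 mm above it); z up.
- fixture: Aluminium block fixed to the bench, 120 x 80 x 20 mm (x, y, z), with two upright 12 mm dark steel pins at (40, 21) and (-40, -21) mm, to 28 mm above its top, the last 10 mm tapering to 4 mm. The matching plate drops over them with 3 mm play all round and lies flat on the block, underside 20 mm above the bench. Origin: centre of the underside; x along the long side, z up.
Things that resemble listed ones, but are neither listed nor needed, are in the scene too. What is shaped like the long_rail but green is not meant. What is shaped like the foot but orange is not meant.

How it is judged (in metres and radians):
At the end, for the whole second after the job is handed in: Rails and foot flat on their own cards, centred within 12 mm, rails aligned within 0.2 rad, foot upright; diagonal-hole plate over both pins, flat on the block (within 8 mm, under 5 mm gap); in-line-hole plate flat on the bench, over 80 mm from the fixture's centre; all at rest (horizontal distance between long_rail and long_card below 0.012 m and z of long_rail in the frame of long_card below 0.008 m and angle between each of long_rail, short_rail, foot's own z axis and vertical below 0.12 rad and linear speed of each of long_rail, short_rail, foot, plate_diagonal, plate_inline below 0.02 m/s and angular speed of each of long_rail, short_rail, foot, plate_diagonal, plate_inline below 0.2 rad/s and angle between the x axis of long_rail and the x axis of long_card, either way round below 0.2 rad and horizontal distance between short_rail and short_card below 0.012 m and z of short_rail in the frame of short_card below 0.008 m and angle between the x axis of short_rail and the x axis of short_card, either way round below 0.2 rad and horizontal distance between foot and foot_card below 0.012 m and z of foot in the frame of foot_card below 0.008 m and horizontal distance between plate_diagonal and fixture below 0.008 m and z of plate_diagonal in the frame of fixture below 0.025 m and angle between plate_diagonal's own z axis and vertical below 0.08 rad and angle between the x axis of plate_diagonal and the x axis of fixture, either way round below 0.2 rad and horizontal distance between plate_inline and fixture above 0.08 m and height (world z) of plate_inline below 0.01 m and angle between plate_inline's own z axis and vertical below 0.1 rad); the robot touches nothing.
It also fails if it takes over 102 s, if anything falls off the work surface, if the arm or the gripper's body presses on something with over 40 N, if the wrist force passes 120 N, or if a joint passes its speed limit or range.

ROBOT

A 6-joint arm with a two-finger parallel gripper is mounted at the origin on the work surface. World frame = base frame: x ahead of the robot, y to its left, z up, the work surface at z = 0. Lengths are in m, angles in degrees, forces in N, time in s.
With the tool pointing down it reaches from about 0.35 to 0.725 m from the base axis. Payload 6 kg.
Tool frame: the origin (TCP) lies between the finger pads; the fingertips stand 22 mm ahead of it and the grasp point (between the pads) lies 3 mm ahead of it; z points along the fingers, y is the line along which they close (so a half turn about z gives the same grasp; the last joint's range is limited). The gripper opens to 85 mm and grips with 20 to 120 N. Pads are 22 mm wide; open, the fingers measure 114 mm over their backs; the gripper's body (76 mm by 85 mm) begins 54 mm behind the grasp point. The pads swing forward as they close: fully open they stand 13 mm farther back than shut.
Start: joints at [92.745, 2.303, 4.859, 0, -92.561, -19.12], TCP at [0.169, 0.576, 0.253] pointing down, gripper open.
Joint ranges: [-146.85, 146.85], [-73.84, 115.35], [-62.03, 85.46], [-188.31, 113.3], [-161.28, -10.13], [-171.36, 171.36]. Speed limits (degrees/s): [147.25, 147.25, 172.46, 180, 180, 180].

INTERFACE

Orientations are given as a 3x3 rotation matrix whose columns are the frame's x, y, z axes.
In Python, from bench import bot, read_camera gives the robot as it stands.
- The arm moves only by the tool arm_command, never from a script. Its argument "commands" is a list of rows, each an object of numbers: "tx", "ty", "tz": the shift along the tool's x, y, z in units of 30 mm (1.0 is 30 mm); "rx", "ry", "rz": the turn, a rotation vector about the tool's x, y, z in units of 5 degrees (1.0 is 5 degrees). In form: [{"tx": .., "ty": .., "tz": .., "rx": .., "ry": .., "rz": ..}, ...]. A call has 1 to 10 rows; each row shifts and turns the commanded pose from where the row before left it, along the tool's axes as they then stand; what a row does not reach is not made up. A row lasts 1/8 s, in which the tool goes at most 62.5 mm and 10.7 degrees, less where a joint would pass 70% of its speed; a pose out of reach is approached as far as the arm can. A call is refused whole if a number of a shift passes 1 or a number of a turn 1, either way. A call with a gripper value outside its range is refused whole. "jaw" is the finger opening in mm, from 0 to 85.4, set as the call begins (left out, the last holds). The fingers move at their own pace and stop on an object; "newtons" is the grip in N (left out, the last holds). Time passes only in rows, so rows that do not move let the fingers close. It gives the time, the measured TCP pose, the force, the opening and the grip force at its end, in the units of the state.
- bot.observe(): the state, without advancing time (a new reading comes with each control period).
- read_camera(name): name is "scene" or "side" or "wrist"; returns a dict with "img" (400x640x3 uint8, red, green, blue), "range_z" (400x640 float32, m along the optical axis (not along the pixel's ray), 0 where there is no reading), "camera_matrix" (3x3 intrinsics, pixels), "eye" and "rotation" of the camera in the world; the wrist camera has in their place "mount" (4x4, takes a point from camera to tool coordinates, whose origin is the TCP and whose axes are the flange's). Camera axes: x right, y up, looking along -z (the intrinsics and any distortion apply to the point x, -y, -z); pixel columns grow to the right and rows downward; lengths in m; the calibration is good to about 2 mm. A picture is of the moment at which its call begins: read the wrist's pose just before it.
- bot.close_job(): hands the job in; it is judged then, once.
The state is a dict: "clock": time; "joint_pos": joint angles; "joint_vel": joint speeds; "joint_efforts": joint torques, N m; "tool_pos": TCP position; "tcp_rot": TCP orientation; "force": force on the tool from outside, world axes, zero at the start; "moment": the same for the moment, N m; "opening": opening from 0.0 (shut) to 1.0 (fully open); "gripper_force": force on a finger pad.
Only numpy, scipy, OpenCV 4.12 (cv2) and the standard library are available. Lean on these libraries where they do the work, as an engineer would, in place of code of your own. Each camera call takes 0.05 s, during which the arm holds its last target. There are 200 camera calls.

## Working session

There is one attempt and no reset: what is moved stays moved. The work goes in short steps, Python scripts to look and compute and a tool call to move; the robot and the scene stay as the last step left them, time stands still between calls to the robot, and variables do not carry over. Pictures are saved under pics/ and viewed, at most 14 in all, crops included, and the job is handed in when it is done.

Besides the shell and the picture viewer there is one more tool, called after "Call:" as a command line: name --argument value ..., lists and objects as JSON in quotes. arm_command: Moves the arm, as the interface text tells. Its arguments: {"type":"object","properties":{"commands":{"type":"array","items":{"type":"object","properties":{"tx":{"type":"number"},"ty":{"type":"number"},"tz":{"type":"number"},"rx":{"type":"number"},"ry":{"type":"number"},"rz":{"type":"number"}}}},"jaw":{"type":"number"},"newtons":{"type":"number"}},"required":["commands"]}

```bash
mkdir -p pics; ls; cat > h.py <<'E'
import numpy as np, cv2
from bench import bot, read_camera
def cam(n):
    s=bot.observe(); c=read_camera(n)
    if 'mount' in c:
        M=np.array(c['mount']); R=np.array(s['tcp_rot'])
        c['rotation']=R@M[:3,:3]; c['eye']=R@M[:3,3]+np.array(s['tool_pos'])
    return c
def rgb(c,name,crop=None,k=1):
    im=c['img'][:,:,::-1]
    if crop: x0,y0,x1,y1=crop; im=im[y0:y1,x0:x1]
    cv2.imwrite('pics/'+name,cv2.resize(im,None,fx=k,fy=k,interpolation=cv2.INTER_CUBIC))
def cloud(c):
    K=np.array(c['camera_matrix']); z=c['range_z'].astype(float)
    v,u=np.mgrid[:z.shape[0],:z.shape[1]]
    p=np.stack([(u-K[0,2])/K[0,0]*z,-(v-K[1,2])/K[1,1]*z,-z],-1)
    w=p@np.array(c['rotation']).T+np.array(c['eye']); w[z<=0]=np.nan
    return w
def onplane(c,uv,h):
    K=np.array(c['camera_matrix']); uv=np.atleast_2d(uv)
    d=np.stack([(uv[:,0]-K[0,2])/K[0,0],-(uv[:,1]-K[1,2])/K[1,1],-np.ones(len(uv))],-1)@np.array(c['rotation']).T
    e=np.array(c['eye']); return e+d*((h-e[2])/d[:,2])[:,None]
E
python3 - <<'E'
from h import *
for n in('scene','side','wrist'):
    c=cam(n); rgb(c,n+'0.png'); print(n,{k:(np.round(v,3).tolist() if k!='img' and k!='range_z' else np.shape(v)) for k,v in c.items()})
s=bot.observe();print(s)
E
```

```text
pics
scene {'img': (400, 640, 3), 'range_z': (400, 640), 'camera_matrix': [[519.46, 0.0, 324.229], [0.0, 519.46, 195.332], [0.0, 0.0, 1.0]], 'eye': [1.27, -0.337, 0.818], 'rotation': [[0.375, -0.612, 0.697], [0.927, 0.249, -0.28], [-0.003, 0.751, 0.66]]}
side {'img': (400, 640, 3), 'range_z': (400, 640), 'camera_matrix': [[370.134, 0.0, 319.952], [0.0, 370.134, 203.427], [0.0, 0.0, 1.0]], 'eye': [0.137, -0.761, 0.604], 'rotation': [[0.923, 0.226, -0.312], [-0.385, 0.516, -0.765], [-0.013, 0.826, 0.563]]}
wrist {'img': (400, 640, 3), 'range_z': (400, 640), 'camera_matrix': [[354.94, 0.0, 323.488], [0.0, 354.94, 198.557], [0.0, 0.0, 1.0]], 'mount': [[-0.001, 0.947, 0.321, 0.082], [1.0, 0.001, 0.0, -0.0], [-0.0, 0.321, -0.947, -0.119], [0.0, 0.0, 0.0, 1.0]], 'rotation': [[-0.283, 0.908, 0.308], [-0.959, -0.268, -0.089], [0.002, -0.321, 0.947]], 'eye': [0.248, 0.553, 0.371]}
{'clock': 0.15, 'joint_pos': array([ 9.27460112e+01,  2.32988804e+00,  4.81637594e+00, -2.03007491e-02,
       -9.25601459e+01, -1.91188705e+01]), 'joint_vel': array([-0.05565554, -0.13416955,  0.16556858,  0.00742194, -0.06794771,
       -0.01850308]), 'joint_efforts': array([-2.59058630e-03, -3.68613052e+01,  3.47692144e+01,  6.93616211e+00,
       -4.32466652e-03,  3.25849044e-06]), 'tool_pos': array([0.16900859, 0.57548123, 0.25252196]), 'tcp_rot': array([[ 9.59452020e-01, -2.81871842e-01, -2.91964665e-04],
       [-2.81871980e-01, -9.59451142e-01, -1.30105783e-03],
       [ 8.66057349e-05,  1.33059922e-03, -9.99999111e-01]]), 'force': array([0.60283493, 0.50076568, 0.55348537]), 'moment': array([0.00505057, 0.0700917 , 0.03320504]), 'gripper_force': 0.0, 'opening': 0.995264835406362}
```

View pics/scene0.png

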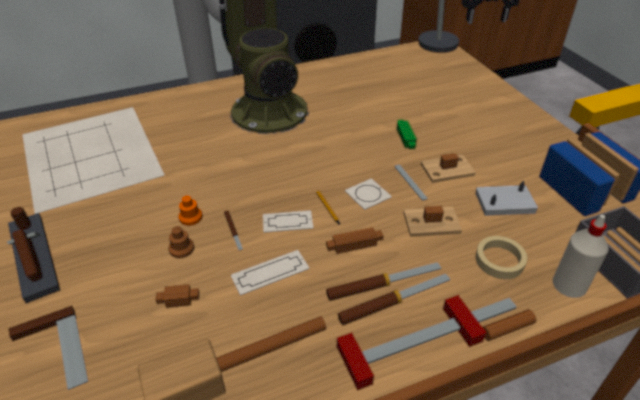

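View pics/side0.png

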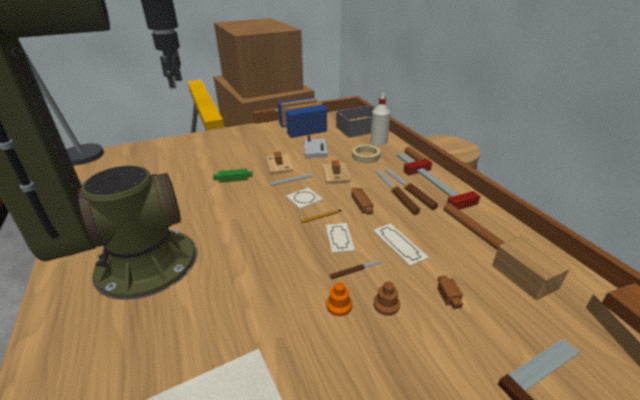

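Scene shows: brown foot (180,240) and orange one (190,208, not meant). Long rail is brown (355,240), the green lookalike (407,133). Short rail is at (178,295). Cards: long (270,271), short (288,221), foot (368,193). Fixture (507,200), plates (448,165) and (432,220).

```bash
python3 - <<'E'
from h import *
c=cam('scene'); rgb(c,'crop1.png',(385,110,545,245),5)
rgb(c,'crop2.png',(150,180,400,310),3.2)
w=cloud(c); 
for n,(u,v) in dict(foot=(180,232),long=(355,238),short=(178,293),lc=(270,271),sc=(288,221),fc=(368,193),fix=(507,200),pa=(448,160),pb=(432,214),green=(407,133),bench=(300,330)).items(): print(n,np.round(w[v,u],3))
c=cam('side');w=cloud(c);print('side')
for n,(u,v) in dict(foot=(387,290),long=(361,198),short=(450,288),lc=(401,244),sc=(340,237),fc=(304,198),fix=(316,149),pa=(279,157),pb=(336,168),green=(235,175)).items(): print(n,np.round(w[v,u],3))
E
```

```text
foot [ 0.461 -0.332  0.057]
long [0.586 0.007 0.027]
short [ 0.589 -0.365  0.024]
lc [ 0.585 -0.182  0.002]
sc [ 0.462 -0.101  0.004]
fc [0.44  0.109 0.001]
fix [0.602 0.384 0.02 ]
pa [0.443 0.323 0.04 ]
pb [0.594 0.187 0.038]
green [0.283 0.299 0.025]
bench [ 0.767 -0.182  0.044]
side
foot [ 0.445 -0.345  0.055]
long [0.573 0.002 0.026]
short [ 0.582 -0.371  0.027]
lc [ 0.584 -0.19   0.004]
sc [ 0.458 -0.104  0.002]
fc [0.436 0.098 0.005]
fix [0.581 0.358 0.019]
pa [0.43  0.312 0.04 ]
pb [0.578 0.182 0.031]
green [0.274 0.283 0.023]
```

View pics/crop1.png

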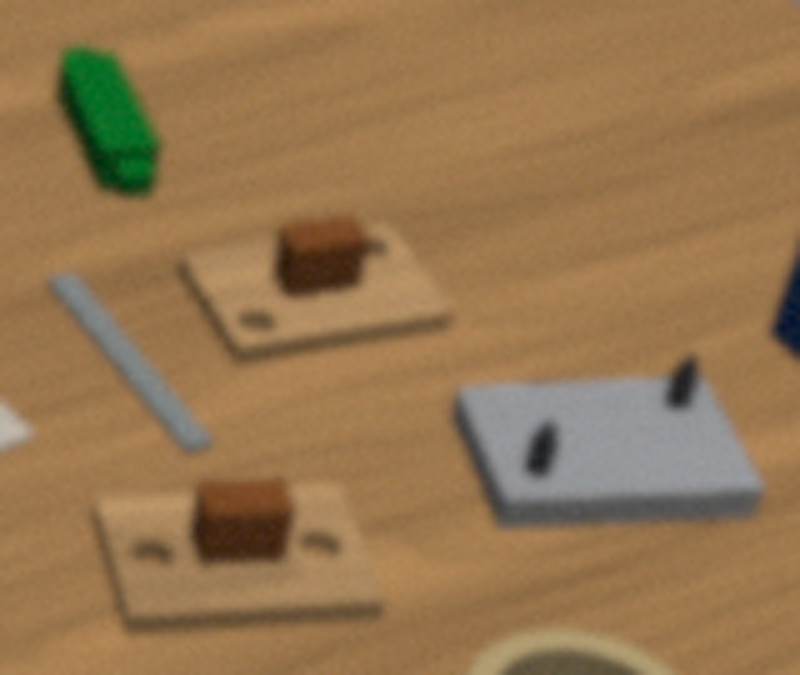

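View pics/crop2.png

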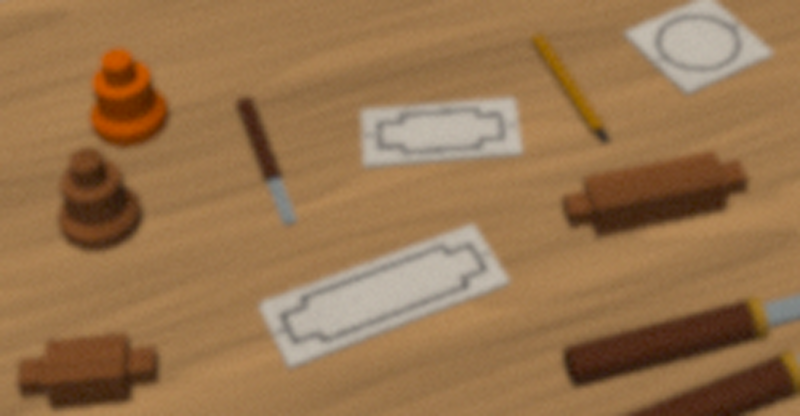

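```bash
cat >> h.py <<'E'
def rect(P):
    (x,y),(a,b),t=cv2.minAreaRect((np.asarray(P)[:,:2]*1000).astype(np.float32))
    if a<b: a,b,t=b,a,t+90
    return np.round([x,y,a,b,(t+90)%180-90],1)
def blob(c,uv,mask):
    n,l=cv2.connectedComponents(mask.astype(np.uint8)); k=l[uv[1],uv[0]]
    return np.argwhere(l==k)[:,::-1] if k else np.zeros((0,2))
def white(c,uv,h=.003):
    i=c['img'].astype(int); m=(i.max(2)-i.min(2)<45)&(i.min(2)>120)
    m=cv2.morphologyEx(m.astype(np.uint8),cv2.MORPH_CLOSE,np.ones((7,7)))
    b=blob(c,uv,m); return rect(onplane(c,b,h)) if len(b)>9 else None
def top(c,uv,lo,hi,r=.09,q=None):
    w=cloud(c); ctr=w[uv[1],uv[0]] if q is None else np.array(q)
    m=(np.hypot(w[...,0]-ctr[0],w[...,1]-ctr[1])<r)&(w[...,2]>lo)&(w[...,2]<hi)
    m=cv2.morphologyEx(m.astype(np.uint8),cv2.MORPH_OPEN,np.ones((3,3)))
    p=w[m>0]; p=p[np.isfinite(p).all(1)]
    return rect(p),np.round(np.median(p,0),4),len(p)
E
python3 - <<'E'
from h import *
A=cam('scene');B=cam('side')
for n,a,b in(('lc',(270,271),(401,244)),('sc',(288,221),(340,237)),('fc',(368,193),(304,198))): print(n,white(A,a),white(B,b))
for n,a,b,lo,hi,r in(('long',(355,236),(361,196),.022,.034,.09),('short',(178,293),(450,286),.022,.034,.07),('fix',(507,200),(316,149),.014,.026,.09),('pa',(448,160),(279,157),.035,.05,.05),('foot',(180,232),(387,290),.05,.07,.05),('paplate',(448,160),(279,157),.006,.018,.085)):
    print(n,top(A,a,lo,hi,r),top(B,b,lo,hi,r))
E
```

```text
lc [ 585.3 -182.4  150.2   57.3  -85.2] [ 582.1 -183.6  151.2   58.   -85. ]
sc [ 458.7 -101.4  109.4   58.    74.4] [ 455.8 -103.2  111.8   56.6   74.2]
fc [441.7 107.3  81.7  80.8  11. ] [438.2 104.6  83.   81.6 -79.6]
long (array([582. ,   9.9,  94.1,  36. ,  82.5]), array([0.583 , 0.0076, 0.0269]), 512) (array([576.6,   7.2,  92.2,  32.4,  82.6]), array([0.5747, 0.0036, 0.027 ]), 211)
short (array([ 587. , -367.1,   48.4,   35.6,   74.8]), array([ 0.5888, -0.3671,  0.0269]), 370) (array([ 583.5, -368. ,   50.4,   33.6,   75.3]), array([ 0.5819, -0.3707,  0.0274]), 313)
fix (array([592.4, 389.2, 121.1,  84.5,  72. ]), array([0.5967, 0.3881, 0.0189]), 1164) (array([586. , 385.3, 122.3,  78.9,  71.1]), array([0.5841, 0.3837, 0.0186]), 298)
pa (array([434.5, 331.9,  42.1,  27.8,  83. ]), array([0.4374, 0.3298, 0.0425]), 122) (array([429. , 330.5,  40.7,  21. ,  82.2]), array([0.4288, 0.3225, 0.0423]), 48)
foot (array([ 455. , -337.5,   20.3,   19.4,  -34. ]), array([ 0.4575, -0.3378,  0.0582]), 84) (array([ 450.6, -339.2,   20.2,   19.8,   63.1]), array([ 0.4492, -0.3413,  0.0591]), 106)
paplate (array([434.5, 333. , 117.8,  80.7,  80.9]), array([0.4446, 0.3195, 0.0108]), 696) (array([429.8, 331.5, 120.6,  76.1,  81.8]), array([0.4214, 0.3133, 0.0109]), 280)
```

Per the crop, the plate at (448,165) has its holes on the same diagonal as the pins (lower-left, upper-right), so it is plate_diagonal. The plate at (432,220) has both holes on its centre line. It is already flat and clear of the fixture, so it stays.

The brown stepped parts are the rails and foot. The green rail and orange foot are not meant.

I'll start by turning the tool to yaw -98°.

Call:
arm_command --commands '[{"rz": 1},{"rz": 1},{"rz": 1},{"rz": 1},{"rz": 1},{"rz": 1},{"rz": 1},{"rz": 1},{"rz": 1},{"rz": 1}]'

```text
invalid input at $.commands[0]: expected keys tx, ty, tz, rx, ry, rz
```

Call:
arm_command --commands '[{"rz": 1},{"rz": 1},{"rz": 1},{"rz": 1},{"rz": 1},{"rz": 1},{"rz": 0.32}]'

```text
invalid input at $.commands[0]: expected keys tx, ty, tz, rx, ry, rz
```

```bash
cat >> h.py <<'E'
from scipy.spatial.transform import Rotation as Ro
def go(x,y,z=None,yaw=None):
    "units in tool axes from the present pose; mm, deg. turn given separately (do it after the shift)"
    s=bot.observe(); R=np.array(s['tcp_rot']); p=np.array(s['tool_pos'])*1000
    d=np.array([x,y,p[2] if z is None else z])-p; t=R.T@d/30
    cy=np.degrees(np.arctan2(R[1,0],R[0,0]))
    print('clock %.2f'%s['clock'],'tcp',np.round(p,1),'yaw %.1f'%cy,'tilt',np.round(R[2,:2],3),'F',np.round(s['force'],1),'open %.1f'%(s['opening']*85.4),'grip %.0f'%s['gripper_force'],'-> shift units',np.round(t,2),'rz units',None if yaw is None else np.round(((cy-yaw+180)%360-180)/5,2))
E
python3 -c "
from h import *
go(432,331.5,200,-98)"
```

```text
clock 0.35 tcp [169.1 575.6 253. ] yaw -16.4 tilt [0. 0.] F [-0.5  0.5 -0. ] open 85.1 grip 0 -> shift units [10.7   5.33  1.77] rz units 16.32
```

Call:
arm_command --commands '[{"tx": 0,"ty": 0,"tz": 0,"rx": 0,"ry": 0,"rz": 1},{"tx": 0,"ty": 0,"tz": 0,"rx": 0,"ry": 0,"rz": 1},{"tx": 0,"ty": 0,"tz": 0,"rx": 0,"ry": 0,"rz": 1},{"tx": 0,"ty": 0,"tz": 0,"rx": 0,"ry": 0,"rz": 1},{"tx": 0,"ty": 0,"tz": 0,"rx": 0,"ry": 0,"rz": 1},{"tx": 0,"ty": 0,"tz": 0,"rx": 0,"ry": 0,"rz": 1},{"tx": 0,"ty": 0,"tz": 0,"rx": 0,"ry": 0,"rz": 1},{"tx": 0,"ty": 0,"tz": 0,"rx": 0,"ry": 0,"rz": 1}]'

```text
clock: 1.35
tool_pos: [0.1691, 0.5756, 0.2532]
tcp_rot: [[0.551, -0.834, -0.0], [-0.834, -0.551, -0.0], [0.0, 0.0, -1.0]]
force: [0.6, 0.3, 0.3]
opening: 1.002
gripper_force: 0.0
```

Call:
arm_command --commands '[{"tx": 0,"ty": 0,"tz": 0,"rx": 0,"ry": 0,"rz": 1},{"tx": 0,"ty": 0,"tz": 0,"rx": 0,"ry": 0,"rz": 1},{"tx": 0,"ty": 0,"tz": 0,"rx": 0,"ry": 0,"rz": 1},{"tx": 0,"ty": 0,"tz": 0,"rx": 0,"ry": 0,"rz": 1},{"tx": 0,"ty": 0,"tz": 0,"rx": 0,"ry": 0,"rz": 1},{"tx": 0,"ty": 0,"tz": 0,"rx": 0,"ry": 0,"rz": 1},{"tx": 0,"ty": 0,"tz": 0,"rx": 0,"ry": 0,"rz": 1},{"tx": 0,"ty": 0,"tz": 0,"rx": 0,"ry": 0,"rz": 1},{"tx": 0,"ty": 0,"tz": 0,"rx": 0,"ry": 0,"rz": 0.32}]'

```text
clock: 2.48
tool_pos: [0.1691, 0.5756, 0.2532]
tcp_rot: [[-0.139, -0.99, -0.0], [-0.99, 0.139, -0.0], [0.0, -0.0, -1.0]]
force: [-0.1, -0.2, -0.5]
opening: 1.0
gripper_force: 0.0
```

```bash
python3 -c "
from h import *
go(432,331.5,200,-98)"
```

```text
clock 2.48 tcp [169.1 575.6 253.2] yaw -98.0 tilt [ 0. -0.] F [-0.1 -0.2 -0.5] open 85.4 grip 0 -> shift units [ 6.84 -9.81  1.78] rz units -0.0
```

Call:
arm_command --commands '[{"tx": 0.69,"ty": -0.98,"tz": 0.18,"rx": 0,"ry": 0,"rz": 0},{"tx": 0.69,"ty": -0.98,"tz": 0.18,"rx": 0,"ry": 0,"rz": 0},{"tx": 0.69,"ty": -0.98,"tz": 0.18,"rx": 0,"ry": 0,"rz": 0},{"tx": 0.69,"ty": -0.98,"tz": 0.18,"rx": 0,"ry": 0,"rz": 0},{"tx": 0.69,"ty": -0.98,"tz": 0.18,"rx": 0,"ry": 0,"rz": 0},{"tx": 0.69,"ty": -0.98,"tz": 0.18,"rx": 0,"ry": 0,"rz": 0},{"tx": 0.69,"ty": -0.98,"tz": 0.18,"rx": 0,"ry": 0,"rz": 0},{"tx": 0.69,"ty": -0.98,"tz": 0.18,"rx": 0,"ry": 0,"rz": 0},{"tx": 0.69,"ty": -0.98,"tz": 0.18,"rx": 0,"ry": 0,"rz": 0},{"tx": 0.69,"ty": -0.98,"tz": 0.18,"rx": 0,"ry": 0,"rz": 0}]'

```text
clock: 3.72
tool_pos: [0.4323, 0.329, 0.1993]
tcp_rot: [[-0.138, -0.99, 0.0], [-0.99, 0.138, 0.0], [-0.0, -0.0, -1.0]]
force: [0.0, -1.0, 0.2]
opening: 0.999
gripper_force: 0.0
```

```bash
python3 - <<'E'
from h import *
c=cam('wrist'); rgb(c,'w1.png')
q=(.432,.3315)
print(top(c,None,.035,.06,.05,q)); print(top(c,None,.006,.02,.085,q))
q=(.589,.387);print('fix',top(c,None,.014,.027,.09,q))
go(432,331.5,200,-98)
E
```

```text
(array([431.9, 332.5,  39.9,  21.7,  82. ]), array([0.4318, 0.3315, 0.0422]), 1282)
(array([431.8, 333.1, 114.4,  76.3,  81.9]), array([0.4297, 0.3235, 0.0104]), 8427)
fix (array([589.5, 389.8, 120.6,  80.3,  71.7]), array([0.5903, 0.3765, 0.0183]), 7797)
clock 3.77 tcp [434.1 326.5 198.4] yaw -98.0 tilt [ 0.002 -0.   ] F [-0.2 -1.4 -0.8] open 85.6 grip 0 -> shift units [-0.16  0.09 -0.05] rz units -0.01
```

View pics/w1.png

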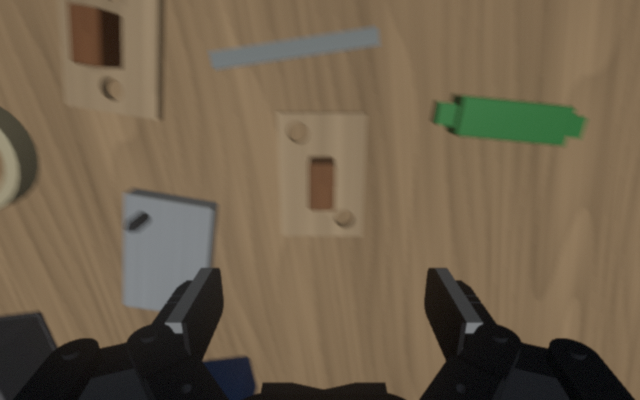

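Call:
arm_command --commands '[{"tx": 0,"ty": 0,"tz": 0,"rx": 0,"ry": 0,"rz": 0},{"tx": 0,"ty": 0,"tz": 0,"rx": 0,"ry": 0,"rz": 0},{"tx": 0,"ty": 0,"tz": 0,"rx": 0,"ry": 0,"rz": 0}]' --jaw 55 --newtons 40

```text
clock: 4.15
tool_pos: [0.4311, 0.3305, 0.1995]
tcp_rot: [[-0.137, -0.991, 0.0], [-0.991, 0.137, 0.0], [-0.0, -0.0, -1.0]]
force: [0.0, 0.2, -0.3]
opening: 0.645
gripper_force: 0.0
```

```bash
python3 - <<'E'
from h import *
c=cam('wrist')
q=(.432,.3315)
r=top(c,None,.035,.06,.05,q); print(r); r2=top(c,None,.006,.02,.085,q); print(r2)
q=(.589,.387);print('fix',top(c,None,.014,.027,.09,q))
x,y=(r[0][:2]+r2[0][:2])/2
go(x,y,38,-98)
E
```

```text
(array([431.8, 332.5,  39.7,  21.9,  81.4]), array([0.4316, 0.3304, 0.0422]), 1277)
(array([431.8, 333.1, 114.7,  76.1,  81.8]), array([0.4296, 0.3235, 0.0103]), 8492)
fix (array([589.9, 389.9, 121.3,  80.9,  71.5]), array([0.5866, 0.3843, 0.0183]), 9061)
clock 4.20 tcp [431.1 330.4 199.5] yaw -97.9 tilt [-0. -0.] F [-0.2 -0.6 -0.5] open 55.1 grip 0 -> shift units [-0.08 -0.01  5.38] rz units 0.02
```

Call:
arm_command --commands '[{"tx": -0.08,"ty": 0,"tz": 0.9,"rx": 0,"ry": 0,"rz": 0},{"tx": 0,"ty": 0,"tz": 0.9,"rx": 0,"ry": 0,"rz": 0},{"tx": 0,"ty": 0,"tz": 0.9,"rx": 0,"ry": 0,"rz": 0},{"tx": 0,"ty": 0,"tz": 0.9,"rx": 0,"ry": 0,"rz": 0},{"tx": 0,"ty": 0,"tz": 0.9,"rx": 0,"ry": 0,"rz": 0},{"tx": 0,"ty": 0,"tz": 0.6,"rx": 0,"ry": 0,"rz": 0},{"tx": 0,"ty": 0,"tz": 0.28,"rx": 0,"ry": 0,"rz": 0},{"tx": 0,"ty": 0,"tz": 0,"rx": 0,"ry": 0,"rz": 0},{"tx": 0,"ty": 0,"tz": 0,"rx": 0,"ry": 0,"rz": 0}]'

```text
clock: 5.32
tool_pos: [0.4324, 0.3328, 0.039]
tcp_rot: [[-0.139, -0.99, 0.001], [-0.99, 0.139, 0.001], [-0.001, -0.001, -1.0]]
force: [0.3, 0.4, 0.3]
opening: 0.644
gripper_force: 0.0
```

Call:
arm_command --commands '[{"tx": 0,"ty": 0,"tz": 0,"rx": 0,"ry": 0,"rz": 0},{"tx": 0,"ty": 0,"tz": 0,"rx": 0,"ry": 0,"rz": 0},{"tx": 0,"ty": 0,"tz": 0,"rx": 0,"ry": 0,"rz": 0},{"tx": 0,"ty": 0,"tz": 0,"rx": 0,"ry": 0,"rz": 0},{"tx": 0,"ty": 0,"tz": 0,"rx": 0,"ry": 0,"rz": 0}]' --jaw 10

```text
clock: 5.95
tool_pos: [0.4322, 0.3325, 0.0386]
tcp_rot: [[-0.139, -0.99, 0.001], [-0.99, 0.139, 0.001], [-0.001, -0.001, -1.0]]
force: [-1.2, 0.5, 4.7]
opening: 0.251
gripper_force: 40.5
```

Call:
arm_command --commands '[{"tx": 0,"ty": 0,"tz": -0.4,"rx": 0,"ry": 0,"rz": 0},{"tx": 0,"ty": 0,"tz": -0.9,"rx": 0,"ry": 0,"rz": 0.5},{"tx": 0,"ty": 0,"tz": -0.9,"rx": 0,"ry": 0,"rz": 0.6},{"tx": 0,"ty": 0,"tz": -0.6,"rx": 0,"ry": 0,"rz": 0.5},{"tx": 0,"ty": 0,"tz": 0,"rx": 0,"ry": 0,"rz": 0.5},{"tx": 0,"ty": 0,"tz": 0,"rx": 0,"ry": 0,"rz": 0}]'

```text
clock: 6.7
tool_pos: [0.4316, 0.332, 0.1218]
tcp_rot: [[-0.317, -0.949, -0.001], [-0.949, 0.317, -0.0], [0.001, 0.001, -1.0]]
force: [-0.2, 0.6, -2.0]
opening: 0.25
gripper_force: 39.8
```

```bash
python3 -c "
from h import *
go(589.7,389.5,120,-108.4)"
```

```text
clock 6.70 tcp [431.6 332.  121.8] yaw -108.5 tilt [0.001 0.001] F [-0.2  0.6 -2. ] open 21.3 grip 40 -> shift units [-3.49 -4.39  0.05] rz units -0.01
```

Call:
arm_command --commands '[{"tx": -0.5,"ty": -0.63,"tz": 0,"rx": 0,"ry": 0,"rz": 0},{"tx": -0.7,"ty": -0.88,"tz": 0,"rx": 0,"ry": 0,"rz": 0},{"tx": -0.7,"ty": -0.88,"tz": 0,"rx": 0,"ry": 0,"rz": 0},{"tx": -0.7,"ty": -0.88,"tz": 0,"rx": 0,"ry": 0,"rz": 0},{"tx": -0.5,"ty": -0.63,"tz": 0,"rx": 0,"ry": 0,"rz": 0},{"tx": -0.39,"ty": -0.49,"tz": 0,"rx": 0,"ry": 0,"rz": 0},{"tx": 0,"ty": 0,"tz": 0,"rx": 0,"ry": 0,"rz": 0},{"tx": 0,"ty": 0,"tz": 0,"rx": 0,"ry": 0,"rz": 0},{"tx": 0,"ty": 0,"tz": 0,"rx": 0,"ry": 0,"rz": 0}]'

```text
clock: 7.82
tool_pos: [0.5895, 0.3897, 0.1221]
tcp_rot: [[-0.316, -0.949, -0.0], [-0.949, 0.316, -0.0], [0.0, 0.0, -1.0]]
force: [-0.2, -0.3, -1.4]
opening: 0.251
gripper_force: 39.8
```

```bash
python3 - <<'E'
from h import *
c=cam('wrist'); rgb(c,'w2.png')
go(589.7,389.5,60,-108.4)
print(top(c,None,.08,.103,.085,(.590,.390)))
E
```

```text
clock 7.88 tcp [589.5 389.8 122.2] yaw -108.4 tilt [-0. -0.] F [-0.   0.1 -1.3] open 21.5 grip 40 -> shift units [ 0.01 -0.01  2.07] rz units -0.01
(array([589. , 390.5, 115. ,  76.7,  71.4]), array([0.5771, 0.3616, 0.0938]), 21071)
```

View pics/w2.png

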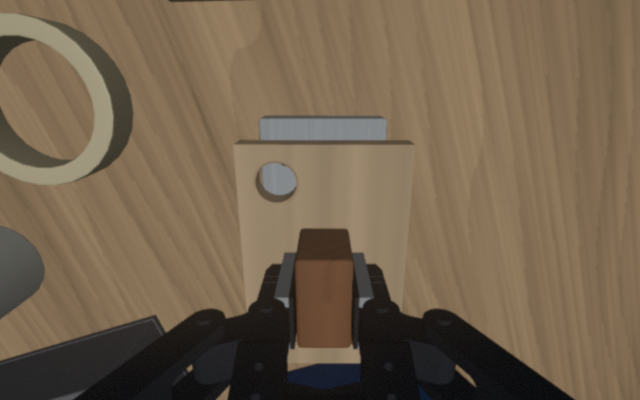

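```bash
python3 - <<'E'
from h import *
c=cam('side'); w=cloud(c); i=c['img'].astype(int)
m=(i[...,2]>i[...,0]+40)&(i[...,2]>60); p=w[m]; p=p[np.isfinite(p).all(1)]
print(len(p),np.percentile(p,[2,50,98],axis=0).round(3)); print('top',np.round(p[p[:,2]>.05].min(0),3))
c=cam('scene'); w=cloud(c); i=c['img'].astype(int)
m=(i[...,2]>i[...,0]+40)&(i[...,2]>60); m[:,:]&=True; p=w[m]; p=p[np.isfinite(p).all(1)]
print(len(p),np.percentile(p,[2,50,98],axis=0).round(3))
# nearest to fixture centre in the fixture frame
q=p-[.5897,.3898,0]; t=np.radians(71.6); a=q[:,0]*np.cos(t)+q[:,1]*np.sin(t); print(np.percentile(a,[1,5]).round(3))
E
```

```text
323 [[0.538 0.391 0.019]
 [0.571 0.528 0.088]
 [0.686 0.649 0.155]]
top [0.536 0.369 0.051]
1785 [[0.552 0.525 0.02 ]
 [0.651 0.551 0.098]
 [0.702 0.671 0.101]]
[0.121 0.13 ]
```

Call:
arm_command --commands '[{"tx": 0.02,"ty": -0.02,"tz": 0.5,"rx": 0,"ry": 0,"rz": 0},{"tx": 0,"ty": 0,"tz": 0.5,"rx": 0,"ry": 0,"rz": 0},{"tx": 0,"ty": 0,"tz": 0.4,"rx": 0,"ry": 0,"rz": 0},{"tx": 0,"ty": 0,"tz": 0.3,"rx": 0,"ry": 0,"rz": 0},{"tx": 0,"ty": 0,"tz": 0.2,"rx": 0,"ry": 0,"rz": 0},{"tx": 0,"ty": 0,"tz": 0.1,"rx": 0,"ry": 0,"rz": 0},{"tx": 0,"ty": 0,"tz": 0.1,"rx": 0,"ry": 0,"rz": 0},{"tx": 0,"ty": 0,"tz": 0,"rx": 0,"ry": 0,"rz": 0},{"tx": 0,"ty": 0,"tz": 0,"rx": 0,"ry": 0,"rz": 0}]'

```text
clock: 9.1
tool_pos: [0.5905, 0.3891, 0.0593]
tcp_rot: [[-0.317, -0.948, 0.0], [-0.948, 0.317, 0.0], [-0.0, -0.0, -1.0]]
force: [-0.4, 0.8, -1.4]
opening: 0.249
gripper_force: 39.8
```

Call:
arm_command --commands '[{"tx": 0,"ty": 0,"tz": 0,"rx": 0,"ry": 0,"rz": 0},{"tx": 0,"ty": 0,"tz": 0,"rx": 0,"ry": 0,"rz": 0},{"tx": 0,"ty": 0,"tz": -0.5,"rx": 0,"ry": 0,"rz": 0},{"tx": 0,"ty": 0,"tz": -1,"rx": 0,"ry": 0,"rz": 0},{"tx": 0,"ty": 0,"tz": -1,"rx": 0,"ry": 0,"rz": 0},{"tx": 0,"ty": 0,"tz": -1,"rx": 0,"ry": 0,"rz": -0.7},{"tx": 0,"ty": 0,"tz": -1,"rx": 0,"ry": 0,"rz": -0.7},{"tx": 0,"ty": 0,"tz": 0,"rx": 0,"ry": 0,"rz": -0.8},{"tx": 0,"ty": 0,"tz": 0,"rx": 0,"ry": 0,"rz": 0},{"tx": 0,"ty": 0,"tz": 0,"rx": 0,"ry": 0,"rz": 0}]' --jaw 55

```text
clock: 10.35
tool_pos: [0.5902, 0.389, 0.1938]
tcp_rot: [[-0.131, -0.991, -0.0], [-0.991, 0.131, -0.0], [0.0, 0.0, -1.0]]
force: [-0.6, 0.2, -0.5]
opening: 0.644
gripper_force: 0.0
```

```bash
python3 - <<'E'
from h import *
c=cam('wrist'); rgb(c,'w3.png')
print(top(c,None,.026,.036,.085,(.590,.390)),top(c,None,.055,.075,.06,(.590,.390)))
go(579,15,190,-97.5)
E
```

```text
(array([590. , 389.8, 114.6,  76.2,  71.3]), array([0.5869, 0.3799, 0.0303]), 9844) (array([589.9, 389.3,  40.3,  22.1,  71.3]), array([0.5896, 0.3878, 0.0622]), 1534)
clock 10.40 tcp [590.3 388.9 193.6] yaw -97.5 tilt [0.001 0.   ] F [-0.3  0.3 -0. ] open 55.1 grip 0 -> shift units [12.41 -1.26  0.13] rz units -0.01
```

View pics/w3.png

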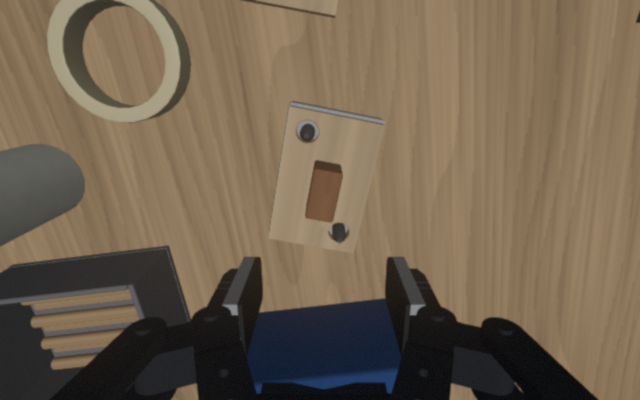

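The plate is seated on the fixture: both pins show through its holes at (307,131) and (339,232), and its top reads 30 mm, so it lies flat. Next is the long rail.

Call:
arm_command --commands '[{"tx": 1,"ty": -0.1,"tz": 0,"rx": 0,"ry": 0,"rz": 0},{"tx": 1,"ty": -0.1,"tz": 0,"rx": 0,"ry": 0,"rz": 0},{"tx": 1,"ty": -0.1,"tz": 0,"rx": 0,"ry": 0,"rz": 0},{"tx": 1,"ty": -0.1,"tz": 0,"rx": 0,"ry": 0,"rz": 0},{"tx": 1,"ty": -0.1,"tz": 0,"rx": 0,"ry": 0,"rz": 0},{"tx": 1,"ty": -0.1,"tz": 0,"rx": 0,"ry": 0,"rz": 0},{"tx": 1,"ty": -0.1,"tz": 0,"rx": 0,"ry": 0,"rz": 0},{"tx": 1,"ty": -0.1,"tz": 0,"rx": 0,"ry": 0,"rz": 0},{"tx": 1,"ty": -0.1,"tz": 0,"rx": 0,"ry": 0,"rz": 0},{"tx": 1,"ty": -0.1,"tz": 0,"rx": 0,"ry": 0,"rz": 0}]'

```text
clock: 11.65
tool_pos: [0.5808, 0.0862, 0.1939]
tcp_rot: [[-0.131, -0.991, -0.0], [-0.991, 0.131, -0.0], [0.0, 0.0, -1.0]]
force: [0.1, 0.7, -0.5]
opening: 0.644
gripper_force: 0.0
```

Call:
arm_command --commands '[{"tx": 0.9,"ty": -0.1,"tz": 0,"rx": 0,"ry": 0,"rz": 0},{"tx": 0.9,"ty": -0.1,"tz": 0,"rx": 0,"ry": 0,"rz": 0},{"tx": 0.6,"ty": -0.06,"tz": 0,"rx": 0,"ry": 0,"rz": 0},{"tx": 0,"ty": 0,"tz": 0,"rx": 0,"ry": 0,"rz": 0},{"tx": 0,"ty": 0,"tz": 0,"rx": 0,"ry": 0,"rz": 0},{"tx": 0,"ty": 0,"tz": 0,"rx": 0,"ry": 0,"rz": 0}]'

```text
clock: 12.4
tool_pos: [0.5795, 0.0159, 0.1938]
tcp_rot: [[-0.129, -0.992, -0.0], [-0.992, 0.129, -0.0], [0.0, 0.0, -1.0]]
force: [-0.6, 0.2, 0.4]
opening: 0.647
gripper_force: 0.0
```

```bash
cat > m.py <<'E'
from h import *
import sys
c=cam('wrist')
for n,q,lo,hi,r in(('long',(.579,.0085),.021,.034,.075),('short',(.585,-.3675),.021,.034,.06),('foot',(.453,-.338),.05,.07,.04),('footall',(.453,-.338),.006,.07,.045)):
    try: print(n,top(c,None,lo,hi,r,q))
    except Exception as e: pass
K=np.array(c['camera_matrix'])
for n,q in(('lc',(.5835,-.183)),('sc',(.457,-.102)),('fc',(.44,.106))):
    p=np.array(c['rotation']).T@(np.array([*q,.003])-np.array(c['eye'])); u=int(K[0,2]-K[0,0]*p[0]/p[2]); v=int(K[1,2]+K[1,1]*p[1]/p[2])
    if p[2]<0 and 0<=u<640 and 0<=v<400: print(n,(u,v),white(c,(u,v)))
E
python3 -c "
from m import *
go(579,8.5,20,-97.5)"
```

```text
long (array([579.2,   9.2,  92. ,  31.7,  83.4]), array([0.5787, 0.0053, 0.0263]), 4106)
short (array([0., 0., 0., 0., 0.]), array([nan, nan, nan]), 0)
foot (array([0., 0., 0., 0., 0.]), array([nan, nan, nan]), 0)
footall (array([0., 0., 0., 0., 0.]), array([nan, nan, nan]), 0)
sc (458, 10) [463.1 -80.   67.6  56.4  74.7]
fc (478, 246) [440.5 107.2  80.2  80.2 -78.7]
clock 12.45 tcp [579.5  15.9 193.8] yaw -97.4 tilt [0. 0.] F [ 0.5  0.3 -1. ] open 55.0 grip 0 -> shift units [ 0.25 -0.02  5.79] rz units 0.02
  return _methods._mean(a, axis=axis, dtype=dtype,
  ret = um.true_divide(
```

Call:
arm_command --commands '[{"tx": 0.22,"ty": -0.02,"tz": 0.9,"rx": 0,"ry": 0,"rz": -0.16},{"tx": 0,"ty": 0,"tz": 1,"rx": 0,"ry": 0,"rz": 0},{"tx": 0,"ty": 0,"tz": 1,"rx": 0,"ry": 0,"rz": 0},{"tx": 0,"ty": 0,"tz": 1,"rx": 0,"ry": 0,"rz": 0},{"tx": 0,"ty": 0,"tz": 0.9,"rx": 0,"ry": 0,"rz": 0},{"tx": 0,"ty": 0,"tz": 0.5,"rx": 0,"ry": 0,"rz": 0},{"tx": 0,"ty": 0,"tz": 0.29,"rx": 0,"ry": 0,"rz": 0},{"tx": 0,"ty": 0,"tz": 0,"rx": 0,"ry": 0,"rz": 0},{"tx": 0,"ty": 0,"tz": 0,"rx": 0,"ry": 0,"rz": 0}]'

```text
clock: 13.58
tool_pos: [0.5799, 0.0088, 0.0274]
tcp_rot: [[-0.116, -0.993, 0.002], [-0.993, 0.116, 0.0], [-0.0, -0.002, -1.0]]
force: [0.6, -0.8, 0.4]
opening: 0.641
gripper_force: 0.0
```

Call:
arm_command --commands '[{"tx": 0,"ty": 0,"tz": 0,"rx": 0,"ry": 0,"rz": 0},{"tx": 0,"ty": 0,"tz": 0,"rx": 0,"ry": 0,"rz": 0},{"tx": 0,"ty": 0,"tz": 0,"rx": 0,"ry": 0,"rz": 0},{"tx": 0,"ty": 0,"tz": 0,"rx": 0,"ry": 0,"rz": 0},{"tx": 0,"ty": 0,"tz": -0.4,"rx": 0,"ry": 0,"rz": 0},{"tx": 0,"ty": 0,"tz": -1,"rx": 0,"ry": 0,"rz": -0.7},{"tx": 0,"ty": 0,"tz": -1,"rx": 0,"ry": 0,"rz": -0.8},{"tx": 0,"ty": 0,"tz": -0.6,"rx": 0,"ry": 0,"rz": -0.8},{"tx": 0,"ty": 0,"tz": 0,"rx": 0,"ry": 0,"rz": 0}]' --jaw 15

```text
clock: 14.7
tool_pos: [0.5798, 0.0088, 0.1178]
tcp_rot: [[0.083, -0.997, 0.003], [-0.997, -0.083, 0.001], [-0.0, -0.003, -1.0]]
force: [-0.2, 0.3, -1.5]
opening: 0.363
gripper_force: 41.0
```

```bash
python3 -W ignore -c "
from m import *
go(583.5,-183,115,-85.1)"
```

```text
long (array([0., 0., 0., 0., 0.]), array([nan, nan, nan]), 0)
short (array([0., 0., 0., 0., 0.]), array([nan, nan, nan]), 0)
foot (array([0., 0., 0., 0., 0.]), array([nan, nan, nan]), 0)
footall (array([0., 0., 0., 0., 0.]), array([nan, nan, nan]), 0)
sc (539, 47) [459.9 -92.6  93.8  56.5  74.7]
fc (488, 331) None
clock 14.75 tcp [579.1   8.7 116.2] yaw -85.3 tilt [-0. -0.] F [-0.4  0.  -1.5] open 31.1 grip 41 -> shift units [6.38 0.38 0.04] rz units -0.03
```

Call:
arm_command --commands '[{"tx": 0.6,"ty": 0.02,"tz": 0,"rx": 0,"ry": 0,"rz": 0},{"tx": 1,"ty": 0.06,"tz": 0,"rx": 0,"ry": 0,"rz": 0},{"tx": 1,"ty": 0.06,"tz": 0,"rx": 0,"ry": 0,"rz": 0},{"tx": 1,"ty": 0.06,"tz": 0,"rx": 0,"ry": 0,"rz": 0},{"tx": 1,"ty": 0.06,"tz": 0,"rx": 0,"ry": 0,"rz": 0},{"tx": 1,"ty": 0.06,"tz": 0,"rx": 0,"ry": 0,"rz": 0},{"tx": 0.76,"ty": 0.04,"tz": 0,"rx": 0,"ry": 0,"rz": 0},{"tx": 0,"ty": 0,"tz": 0,"rx": 0,"ry": 0,"rz": 0},{"tx": 0,"ty": 0,"tz": 0,"rx": 0,"ry": 0,"rz": 0}]'

```text
clock: 15.88
tool_pos: [0.584, -0.1825, 0.1153]
tcp_rot: [[0.083, -0.997, -0.002], [-0.997, -0.083, 0.0], [-0.0, 0.002, -1.0]]
force: [0.2, -0.2, -0.5]
opening: 0.365
gripper_force: 41.0
```

```bash
python3 -W ignore - <<'E'
from m import *
rgb(c,'w4.png')
go(584.2,-182.6,30,-85.1)
E
```

```text
long (array([0., 0., 0., 0., 0.]), array([nan, nan, nan]), 0)
short (array([0., 0., 0., 0., 0.]), array([nan, nan, nan]), 0)
foot (array([0., 0., 0., 0., 0.]), array([nan, nan, nan]), 0)
footall (array([ 451.1, -314.4,   35.9,    7.2,    3.4]), array([ 0.4535, -0.3146,  0.012 ]), 726)
lc (323, 203) None
sc (477, 314) [ 452.1 -122.5   66.2   56.    74.5]
clock 15.93 tcp [ 584.1 -182.2  115.6] yaw -85.2 tilt [-0.     0.001] F [ 0.1  1.  -1.2] open 31.0 grip 41 -> shift units [ 0.01 -0.    2.85] rz units -0.02
```

View pics/w4.png

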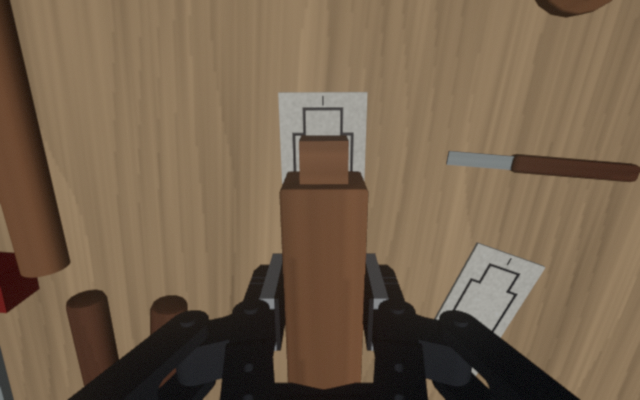

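The rail is held over the long card. The card's far corners are at about (278,93) and (367,92), and its centre tick is at (323,100).

```bash
python3 -W ignore - <<'E'
from h import *
c=cam('wrist')
p=onplane(c,[(278,93),(367,92)],.003)*1000; m=p.mean(0); d=p[1]-p[0]; n=np.array([d[1],-d[0]])/np.hypot(*d[:2])
print(p.round(1),np.hypot(*d[:2]), 'centre',(m[:2]-75*n).round(1),(m[:2]+75*n).round(1))
print(m[:2]-75*np.array([np.cos(np.radians(-85.1)),np.sin(np.radians(-85.1))]))
E
```

```text
[[ 618.  -253.2    3. ]
 [ 562.6 -258.4    3. ]] 55.67279407112611 centre [ 597.3 -330.5] [ 583.3 -181.2]
[ 583.89364123 -181.11499047]
```

Call:
arm_command --commands '[{"tx": -0.03,"ty": 0,"tz": 0.6,"rx": 0,"ry": 0,"rz": 0},{"tx": 0,"ty": 0,"tz": 0.8,"rx": 0,"ry": 0,"rz": 0},{"tx": 0,"ty": 0,"tz": 0.7,"rx": 0,"ry": 0,"rz": 0},{"tx": 0,"ty": 0,"tz": 0.4,"rx": 0,"ry": 0,"rz": 0},{"tx": 0,"ty": 0,"tz": 0.2,"rx": 0,"ry": 0,"rz": 0},{"tx": 0,"ty": 0,"tz": 0.1,"rx": 0,"ry": 0,"rz": 0},{"tx": 0,"ty": 0,"tz": 0.04,"rx": 0,"ry": 0,"rz": 0},{"tx": 0,"ty": 0,"tz": 0,"rx": 0,"ry": 0,"rz": 0},{"tx": 0,"ty": 0,"tz": 0,"rx": 0,"ry": 0,"rz": 0}]'

```text
clock: 17.1
tool_pos: [0.5846, -0.1815, 0.0315]
tcp_rot: [[0.084, -0.996, 0.001], [-0.996, -0.084, -0.0], [0.0, -0.001, -1.0]]
force: [-0.4, 0.6, -0.8]
opening: 0.363
gripper_force: 40.9
```

Call:
arm_command --commands '[{"tx": 0,"ty": 0,"tz": 0,"rx": 0,"ry": 0,"rz": 0},{"tx": 0,"ty": 0,"tz": 0,"rx": 0,"ry": 0,"rz": 0},{"tx": 0,"ty": 0,"tz": -0.5,"rx": 0,"ry": 0,"rz": 0},{"tx": 0,"ty": 0,"tz": -1,"rx": 0,"ry": 0,"rz": 0},{"tx": 0,"ty": 0,"tz": -1,"rx": 0,"ry": 0,"rz": 0},{"tx": 0,"ty": 0,"tz": -1,"rx": 0,"ry": 0,"rz": 1},{"tx": 0,"ty": 0,"tz": -1,"rx": 0,"ry": 0,"rz": 1},{"tx": 0,"ty": 0,"tz": -1,"rx": 0,"ry": 0,"rz": 1},{"tx": 0,"ty": 0,"tz": 0,"rx": 0,"ry": 0,"rz": 1},{"tx": 0,"ty": 0,"tz": 0,"rx": 0,"ry": 0,"rz": 0}]' --jaw 55

```text
clock: 18.35
tool_pos: [0.5845, -0.1815, 0.1974]
tcp_rot: [[-0.261, -0.965, 0.002], [-0.965, 0.261, -0.0], [-0.0, -0.002, -1.0]]
force: [0.6, 0.2, 0.0]
opening: 0.643
gripper_force: 0.0
```

```bash
python3 -W ignore - <<'E'
from m import *
print(top(c,None,.022,.036,.07,(.584,-.182)))
go(585,-355,190,-105)
E
```

```text
long (array([0., 0., 0., 0., 0.]), array([nan, nan, nan]), 0)
short (array([0., 0., 0., 0., 0.]), array([nan, nan, nan]), 0)
foot (array([0., 0., 0., 0., 0.]), array([nan, nan, nan]), 0)
footall (array([0., 0., 0., 0., 0.]), array([nan, nan, nan]), 0)
lc (323, 172) None
sc (474, 218) [ 457.4 -101.4  110.1   55.9   74.5]
fc (513, 380) None
(array([ 583.8, -180.3,  121.8,   32.2,  -84.8]), array([ 0.5838, -0.1853,  0.0293]), 4185)
clock 18.40 tcp [ 584.3 -181.5  196.7] yaw -105.1 tilt [-0.    -0.001] F [-0.5  0.3 -0.9] open 55.1 grip 0 -> shift units [ 5.58 -1.53  0.22] rz units -0.01
```

Call:
arm_command --commands '[{"tx": 0.95,"ty": -0.26,"tz": 0,"rx": 0,"ry": 0,"rz": 0},{"tx": 0.95,"ty": -0.26,"tz": 0,"rx": 0,"ry": 0,"rz": 0},{"tx": 0.95,"ty": -0.26,"tz": 0,"rx": 0,"ry": 0,"rz": 0},{"tx": 0.95,"ty": -0.26,"tz": 0,"rx": 0,"ry": 0,"rz": 0},{"tx": 0.95,"ty": -0.26,"tz": 0,"rx": 0,"ry": 0,"rz": 0},{"tx": 0.83,"ty": -0.23,"tz": 0,"rx": 0,"ry": 0,"rz": 0},{"tx": 0,"ty": 0,"tz": 0,"rx": 0,"ry": 0,"rz": 0},{"tx": 0,"ty": 0,"tz": 0,"rx": 0,"ry": 0,"rz": 0},{"tx": 0,"ty": 0,"tz": 0,"rx": 0,"ry": 0,"rz": 0}]'

```text
clock: 19.52
tool_pos: [0.585, -0.3542, 0.1962]
tcp_rot: [[-0.26, -0.966, 0.0], [-0.966, 0.26, -0.0], [0.0, -0.0, -1.0]]
force: [-0.3, 0.0, 0.3]
opening: 0.644
gripper_force: 0.0
```

```bash
python3 -W ignore - <<'E'
from m import *
rgb(c,'w5.png')
r=top(c,None,.021,.034,.06,(.585,-.3675))[0]
go(r[0],r[1],27,r[4]-180)
E
```

```text
long (array([0., 0., 0., 0., 0.]), array([nan, nan, nan]), 0)
short (array([ 585.3, -367.9,   47.9,   31.5,   75.4]), array([ 0.5848, -0.3692,  0.0264]), 2143)
foot (array([ 452.6, -338.1,   21.8,   21.4,   -5.5]), array([ 0.4537, -0.3391,  0.0581]), 777)
footall (array([ 456.1, -341. ,   53.1,   43.6,   52.6]), array([ 0.4597, -0.3453,  0.0397]), 3519)
lc (366, 325) None
sc (495, 359) None
clock 19.57 tcp [ 585.1 -354.3  196.3] yaw -105.1 tilt [ 0. -0.] F [0.1 0.8 0.3] open 55.1 grip 0 -> shift units [ 0.44 -0.12  5.64] rz units -0.1
```

View pics/w5.png

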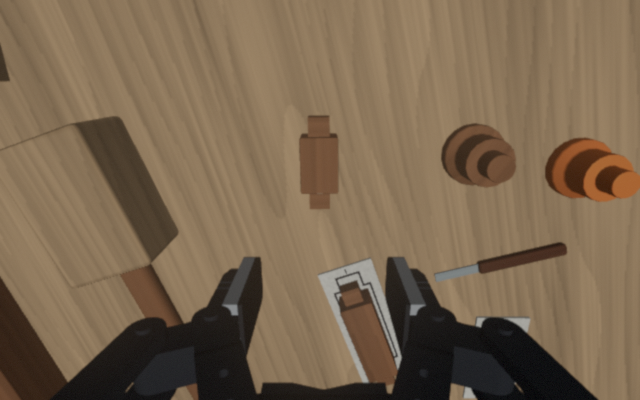

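```bash
python3 -W ignore - <<'E'
from h import *
c=cam('wrist'); w=cloud(c); m=np.zeros((400,640),bool); m[100:300,0:200]=1
p=w[m&(w[...,2]>.02)]; print('mallet zmax',p[:,2].max()); t=np.radians(-105); q=p-[.5853,-.3679,0]
Y=-(-q[:,0]*np.sin(t)+q[:,1]*np.cos(t)); X=q[:,0]*np.cos(t)+q[:,1]*np.sin(t)
for a in range(-100,101,25):
    s=(X>a/1000)&(X<a/1000+.025); 
    if s.any(): print(a,np.abs(Y[s]).min().round(3))
E
```

```text
mallet zmax 0.06583321487310839
-100 0.147
-75 0.135
-50 0.141
-25 0.149
0 0.157
25 0.166
```

Clear of the mallet: it is over 130 mm away and 66 mm high.

Call:
arm_command --commands '[{"tx": 0.44,"ty": -0.12,"tz": 0.9,"rx": 0,"ry": 0,"rz": -0.1},{"tx": 0,"ty": 0,"tz": 1,"rx": 0,"ry": 0,"rz": 0},{"tx": 0,"ty": 0,"tz": 1,"rx": 0,"ry": 0,"rz": 0},{"tx": 0,"ty": 0,"tz": 1,"rx": 0,"ry": 0,"rz": 0},{"tx": 0,"ty": 0,"tz": 0.9,"rx": 0,"ry": 0,"rz": 0},{"tx": 0,"ty": 0,"tz": 0.5,"rx": 0,"ry": 0,"rz": 0},{"tx": 0,"ty": 0,"tz": 0.34,"rx": 0,"ry": 0,"rz": 0},{"tx": 0,"ty": 0,"tz": 0,"rx": 0,"ry": 0,"rz": 0},{"tx": 0,"ty": 0,"tz": 0,"rx": 0,"ry": 0,"rz": 0}]'

```text
clock: 20.75
tool_pos: [0.5855, -0.3691, 0.0282]
tcp_rot: [[-0.253, -0.967, 0.002], [-0.967, 0.253, -0.001], [0.001, -0.002, -1.0]]
force: [-0.5, -0.9, 0.9]
opening: 0.644
gripper_force: 0.0
```

Call:
arm_command --commands '[{"tx": 0,"ty": 0,"tz": 0,"rx": 0,"ry": 0,"rz": 0},{"tx": 0,"ty": 0,"tz": 0,"rx": 0,"ry": 0,"rz": 0},{"tx": 0,"ty": 0,"tz": 0,"rx": 0,"ry": 0,"rz": 0},{"tx": 0,"ty": 0,"tz": 0,"rx": 0,"ry": 0,"rz": 0},{"tx": 0,"ty": 0,"tz": -0.4,"rx": 0,"ry": 0,"rz": 0},{"tx": 0,"ty": 0,"tz": -1,"rx": 0,"ry": 0,"rz": 0},{"tx": 0,"ty": 0,"tz": -1,"rx": 0,"ry": 0,"rz": 0},{"tx": 0,"ty": 0,"tz": -1,"rx": 0,"ry": 0,"rz": 0.2},{"tx": 0,"ty": 0,"tz": -0.6,"rx": 0,"ry": 0,"rz": 0},{"tx": 0,"ty": 0,"tz": 0,"rx": 0,"ry": 0,"rz": 0}]' --jaw 15

```text
clock: 22.0
tool_pos: [0.5854, -0.3689, 0.1482]
tcp_rot: [[-0.27, -0.963, 0.002], [-0.963, 0.27, -0.001], [0.0, -0.002, -1.0]]
force: [-0.8, 0.5, -1.1]
opening: 0.361
gripper_force: 40.8
```

```bash
python3 -W ignore -c "
from h import *
go(457.4,-101.4,130,-105.5)"
```

```text
clock 22.00 tcp [ 585.4 -368.9  148.2] yaw -105.7 tilt [ 0.    -0.002] F [-0.8  0.5 -1.1] open 30.8 grip 41 -> shift units [-7.44  6.52  0.59] rz units -0.03
```

Call:
arm_command --commands '[{"tx": -0.6,"ty": 0.52,"tz": 0,"rx": 0,"ry": 0,"rz": 0},{"tx": -0.9,"ty": 0.8,"tz": 0,"rx": 0,"ry": 0,"rz": 0},{"tx": -0.9,"ty": 0.8,"tz": 0,"rx": 0,"ry": 0,"rz": 0},{"tx": -0.9,"ty": 0.8,"tz": 0,"rx": 0,"ry": 0,"rz": 0},{"tx": -0.9,"ty": 0.8,"tz": 0,"rx": 0,"ry": 0,"rz": 0},{"tx": -0.9,"ty": 0.8,"tz": 0,"rx": 0,"ry": 0,"rz": 0},{"tx": -0.9,"ty": 0.8,"tz": 0,"rx": 0,"ry": 0,"rz": 0},{"tx": -0.9,"ty": 0.8,"tz": 0,"rx": 0,"ry": 0,"rz": 0},{"tx": -0.51,"ty": 0.4,"tz": 0,"rx": 0,"ry": 0,"rz": 0},{"tx": 0,"ty": 0,"tz": 0,"rx": 0,"ry": 0,"rz": 0}]'

```text
clock: 23.25
tool_pos: [0.4559, -0.1009, 0.1456]
tcp_rot: [[-0.268, -0.963, -0.001], [-0.963, 0.268, 0.0], [0.0, 0.002, -1.0]]
force: [-0.3, -0.3, -0.2]
opening: 0.36
gripper_force: 40.8
```

Call:
arm_command --commands '[{"tx": 0,"ty": 0,"tz": 0.8,"rx": 0,"ry": 0,"rz": 0},{"tx": 0,"ty": 0,"tz": 0.8,"rx": 0,"ry": 0,"rz": 0},{"tx": 0,"ty": 0,"tz": 0.8,"rx": 0,"ry": 0,"rz": 0},{"tx": 0,"ty": 0,"tz": 0,"rx": 0,"ry": 0,"rz": 0},{"tx": 0,"ty": 0,"tz": 0,"rx": 0,"ry": 0,"rz": 0}]'

```text
clock: 23.88
tool_pos: [0.457, -0.1023, 0.0754]
tcp_rot: [[-0.27, -0.963, 0.0], [-0.963, 0.27, -0.001], [0.001, -0.0, -1.0]]
force: [0.9, -0.4, -0.3]
opening: 0.369
gripper_force: 40.8
```

```bash
python3 -W ignore -c "
from h import *
c=cam('wrist');rgb(c,'w6.png')
go(457.1,-102.4,31,-105.5)"
```

```text
clock 23.93 tcp [ 457.2 -102.2   75.8] yaw -105.7 tilt [ 0.    -0.001] F [-0.2  0.   1.1] open 31.4 grip 41 -> shift units [0.01 0.   1.49] rz units -0.04
```

View pics/w6.png

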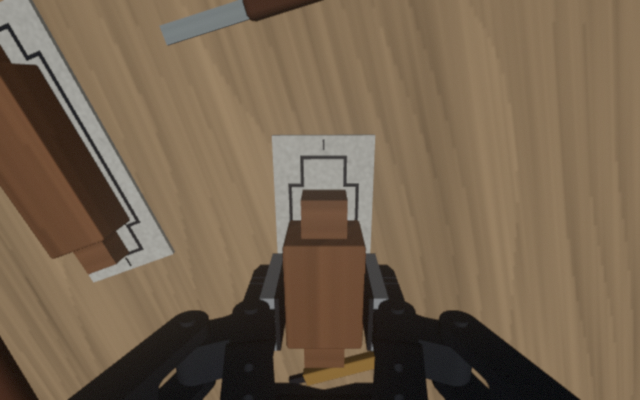

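The short rail is centred on the card's axis (tick at (323,145)). Lowering it now.

Call:
arm_command --commands '[{"tx": 0,"ty": 0,"tz": 0.5,"rx": 0,"ry": 0,"rz": 0},{"tx": 0,"ty": 0,"tz": 0.5,"rx": 0,"ry": 0,"rz": 0},{"tx": 0,"ty": 0,"tz": 0.3,"rx": 0,"ry": 0,"rz": 0},{"tx": 0,"ty": 0,"tz": 0.15,"rx": 0,"ry": 0,"rz": 0},{"tx": 0,"ty": 0,"tz": 0.04,"rx": 0,"ry": 0,"rz": 0},{"tx": 0,"ty": 0,"tz": 0,"rx": 0,"ry": 0,"rz": 0},{"tx": 0,"ty": 0,"tz": 0,"rx": 0,"ry": 0,"rz": 0}]'

```text
clock: 24.8
tool_pos: [0.4569, -0.102, 0.0309]
tcp_rot: [[-0.27, -0.963, 0.001], [-0.963, 0.27, -0.001], [0.0, -0.001, -1.0]]
force: [-3.5, 0.8, 6.0]
opening: 0.37
gripper_force: 41.5
```

Call:
arm_command --commands '[{"tx": 0,"ty": 0,"tz": 0,"rx": 0,"ry": 0,"rz": 0},{"tx": 0,"ty": 0,"tz": 0,"rx": 0,"ry": 0,"rz": 0},{"tx": 0,"ty": 0,"tz": -0.5,"rx": 0,"ry": 0,"rz": 0},{"tx": 0,"ty": 0,"tz": -1,"rx": 0,"ry": 0,"rz": 0},{"tx": 0,"ty": 0,"tz": -1,"rx": 0,"ry": 0,"rz": 0},{"tx": 0,"ty": 0,"tz": -1,"rx": 0,"ry": 0,"rz": 0},{"tx": 0,"ty": 0,"tz": -1,"rx": 0,"ry": 0,"rz": 0},{"tx": 0,"ty": 0,"tz": -1,"rx": 0,"ry": 0,"rz": 0},{"tx": 0,"ty": 0,"tz": 0,"rx": 0,"ry": 0,"rz": 0},{"tx": 0,"ty": 0,"tz": 0,"rx": 0,"ry": 0,"rz": 0}]' --jaw 60

```text
clock: 26.05
tool_pos: [0.4565, -0.1017, 0.1952]
tcp_rot: [[-0.27, -0.963, 0.0], [-0.963, 0.27, 0.0], [-0.0, -0.0, -1.0]]
force: [-0.4, -0.4, -1.8]
opening: 0.702
gripper_force: 0.0
```

```bash
python3 -W ignore - <<'E'
from m import *
print('short placed',top(c,None,.022,.036,.06,(.4574,-.1014)))
go(452.6,-325,200)
w=cloud(c)
a=cam('scene');w=cloud(a);i=a['img'].astype(int);m=(i[...,0]>150)&(i[...,0]-i[...,1]>80)&(i[...,2]<60);m[:190]=0;m[230:]=0;m[:,220:]=0
p=w[m];print('orange',np.nanmedian(p[p[:,2]>.05],0).round(3))
E
```

```text
long (array([0., 0., 0., 0., 0.]), array([nan, nan, nan]), 0)
short (array([0., 0., 0., 0., 0.]), array([nan, nan, nan]), 0)
foot (array([0., 0., 0., 0., 0.]), array([nan, nan, nan]), 0)
footall (array([0., 0., 0., 0., 0.]), array([nan, nan, nan]), 0)
lc (156, 125) None
sc (322, 174) None
fc (389, 349) [448.4 108.   79.7  62.6 -78.8]
short placed (array([ 456.4, -101.5,   74.4,   31.9,   75. ]), array([ 0.4561, -0.1026,  0.0293]), 2252)
clock 26.10 tcp [ 456.3 -101.8  194.6] yaw -105.7 tilt [0.    0.001] F [-0.4  0.2 -0.6] open 59.8 grip 0 -> shift units [ 7.2  -1.89 -0.18] rz units None
orange [ 0.364 -0.302  0.059]
```

Call:
arm_command --commands '[{"tx": 0.6,"ty": -0.16,"tz": 0,"rx": 0,"ry": 0,"rz": 0},{"tx": 1,"ty": -0.26,"tz": 0,"rx": 0,"ry": 0,"rz": 0},{"tx": 1,"ty": -0.26,"tz": 0,"rx": 0,"ry": 0,"rz": 0},{"tx": 1,"ty": -0.26,"tz": 0,"rx": 0,"ry": 0,"rz": 0},{"tx": 1,"ty": -0.26,"tz": 0,"rx": 0,"ry": 0,"rz": 0},{"tx": 1,"ty": -0.26,"tz": 0,"rx": 0,"ry": 0,"rz": 0},{"tx": 1,"ty": -0.27,"tz": 0,"rx": 0,"ry": 0,"rz": 0},{"tx": 0.6,"ty": -0.16,"tz": 0,"rx": 0,"ry": 0,"rz": 0},{"tx": 0,"ty": 0,"tz": 0,"rx": 0,"ry": 0,"rz": 0},{"tx": 0,"ty": 0,"tz": 0,"rx": 0,"ry": 0,"rz": 0}]'

```text
clock: 27.4
tool_pos: [0.4529, -0.3246, 0.1949]
tcp_rot: [[-0.27, -0.963, -0.0], [-0.963, 0.27, 0.0], [-0.0, 0.0, -1.0]]
force: [-0.0, -0.1, 0.4]
opening: 0.702
gripper_force: 0.0
```

```bash
python3 -W ignore - <<'E'
from m import *
r=top(c,None,.05,.07,.04,(.453,-.338))[0]
print('flange',top(c,None,.007,.014,.035,(.453,-.338)))
go(r[0],r[1],37)
E
```

```text
long (array([0., 0., 0., 0., 0.]), array([nan, nan, nan]), 0)
short (array([0., 0., 0., 0., 0.]), array([nan, nan, nan]), 0)
foot (array([ 451.8, -338.4,   21.4,   21.2,  -42.5]), array([ 0.4517, -0.339 ,  0.0582]), 695)
footall (array([ 450.5, -341.4,   52.7,   46.4,  -17.5]), array([ 0.4496, -0.345 ,  0.0401]), 2967)
lc (240, 331) None
sc (374, 364) None
flange (array([ 449.2, -346.1,   52.7,   36.8,  -16.6]), array([ 0.4453, -0.3545,  0.0119]), 511)
clock 27.45 tcp [ 453.  -324.5  195.1] yaw -105.6 tilt [-0. -0.] F [-0.1 -1.2 -0.1] open 60.0 grip 0 -> shift units [ 0.46 -0.09  5.27] rz units None
```

Call:
arm_command --commands '[{"tx": 0.46,"ty": -0.08,"tz": 0.8,"rx": 0,"ry": 0,"rz": 0},{"tx": 0,"ty": 0,"tz": 0.9,"rx": 0,"ry": 0,"rz": 0},{"tx": 0,"ty": 0,"tz": 0.9,"rx": 0,"ry": 0,"rz": 0},{"tx": 0,"ty": 0,"tz": 0.9,"rx": 0,"ry": 0,"rz": 0},{"tx": 0,"ty": 0,"tz": 0.9,"rx": 0,"ry": 0,"rz": 0},{"tx": 0,"ty": 0,"tz": 0.6,"rx": 0,"ry": 0,"rz": 0},{"tx": 0,"ty": 0,"tz": 0.27,"rx": 0,"ry": 0,"rz": 0},{"tx": 0,"ty": 0,"tz": 0,"rx": 0,"ry": 0,"rz": 0},{"tx": 0,"ty": 0,"tz": 0,"rx": 0,"ry": 0,"rz": 0}]'

```text
clock: 28.58
tool_pos: [0.4521, -0.3394, 0.0382]
tcp_rot: [[-0.27, -0.963, 0.002], [-0.963, 0.27, -0.001], [0.001, -0.002, -1.0]]
force: [-0.2, -0.1, -0.0]
opening: 0.705
gripper_force: 0.0
```

Call:
arm_command --commands '[{"tx": 0,"ty": 0,"tz": 0,"rx": 0,"ry": 0,"rz": 0},{"tx": 0,"ty": 0,"tz": 0,"rx": 0,"ry": 0,"rz": 0},{"tx": 0,"ty": 0,"tz": 0,"rx": 0,"ry": 0,"rz": 0},{"tx": 0,"ty": 0,"tz": 0,"rx": 0,"ry": 0,"rz": 0},{"tx": 0,"ty": 0,"tz": -0.4,"rx": 0,"ry": 0,"rz": 0},{"tx": 0,"ty": 0,"tz": -1,"rx": 0,"ry": 0,"rz": 0},{"tx": 0,"ty": 0,"tz": -1,"rx": 0,"ry": 0,"rz": 0},{"tx": 0,"ty": 0,"tz": -1,"rx": 0,"ry": 0,"rz": 0},{"tx": 0,"ty": 0,"tz": -0.6,"rx": 0,"ry": 0,"rz": 0},{"tx": 0,"ty": 0,"tz": 0,"rx": 0,"ry": 0,"rz": 0}]' --jaw 25

```text
clock: 29.82
tool_pos: [0.4519, -0.3393, 0.1582]
tcp_rot: [[-0.27, -0.963, 0.002], [-0.963, 0.27, -0.001], [0.0, -0.002, -1.0]]
force: [-0.1, -0.0, 0.2]
opening: 0.459
gripper_force: 45.4
```

```bash
python3 -W ignore -c "
from h import *
go(440.5,107.2,160)
c=cam('wrist');rgb(c,'w7.png')"
```

```text
clock 29.82 tcp [ 451.9 -339.3  158.2] yaw -105.7 tilt [ 0.    -0.002] F [-0.1 -0.   0.2] open 39.2 grip 45 -> shift units [-14.23   4.39  -0.07] rz units None
```

View pics/w7.png

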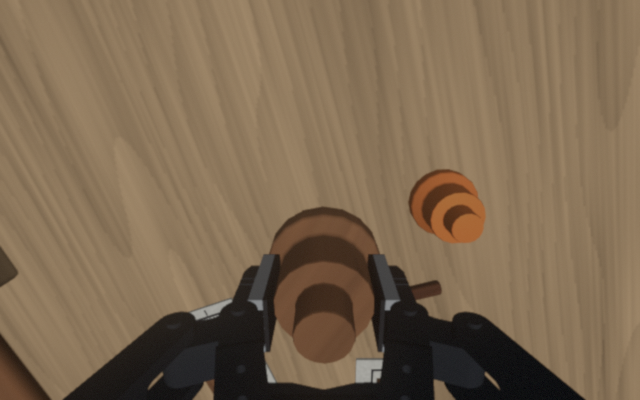

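The brown foot is held upright at (325,290) and the orange one at (450,205) is untouched. Carrying it to its card.

Call:
arm_command --commands '[{"tx": -0.6,"ty": 0.19,"tz": 0,"rx": 0,"ry": 0,"rz": 0},{"tx": -1,"ty": 0.31,"tz": 0,"rx": 0,"ry": 0,"rz": 0},{"tx": -1,"ty": 0.31,"tz": 0,"rx": 0,"ry": 0,"rz": 0},{"tx": -1,"ty": 0.31,"tz": 0,"rx": 0,"ry": 0,"rz": 0},{"tx": -1,"ty": 0.31,"tz": 0,"rx": 0,"ry": 0,"rz": 0},{"tx": -1,"ty": 0.31,"tz": 0,"rx": 0,"ry": 0,"rz": 0},{"tx": -1,"ty": 0.31,"tz": 0,"rx": 0,"ry": 0,"rz": 0},{"tx": -1,"ty": 0.31,"tz": 0,"rx": 0,"ry": 0,"rz": 0},{"tx": -1,"ty": 0.31,"tz": 0,"rx": 0,"ry": 0,"rz": 0}]'

```text
clock: 31.0
tool_pos: [0.443, -0.0675, 0.1556]
tcp_rot: [[-0.27, -0.963, -0.002], [-0.963, 0.27, -0.0], [0.001, 0.002, -1.0]]
force: [-0.3, 0.3, -2.0]
opening: 0.456
gripper_force: 45.4
```

Call:
arm_command --commands '[{"tx": -1,"ty": 0.31,"tz": 0,"rx": 0,"ry": 0,"rz": 0},{"tx": -1,"ty": 0.31,"tz": 0,"rx": 0,"ry": 0,"rz": 0},{"tx": -1,"ty": 0.31,"tz": 0,"rx": 0,"ry": 0,"rz": 0},{"tx": -1,"ty": 0.31,"tz": 0,"rx": 0,"ry": 0,"rz": 0},{"tx": -1,"ty": 0.31,"tz": 0,"rx": 0,"ry": 0,"rz": 0},{"tx": -0.6,"ty": 0.17,"tz": 0,"rx": 0,"ry": 0,"rz": 0},{"tx": 0,"ty": 0,"tz": 0,"rx": 0,"ry": 0,"rz": 0},{"tx": 0,"ty": 0,"tz": 0,"rx": 0,"ry": 0,"rz": 0},{"tx": 0,"ty": 0,"tz": 0,"rx": 0,"ry": 0,"rz": 0}]'

```text
clock: 32.12
tool_pos: [0.4397, 0.1061, 0.1569]
tcp_rot: [[-0.271, -0.963, -0.0], [-0.963, 0.271, -0.0], [0.0, 0.0, -1.0]]
force: [0.1, -0.2, 0.6]
opening: 0.454
gripper_force: 45.3
```

```bash
python3 -W ignore -c "
from h import *
go(440.2,106.2,41)
c=cam('wrist')
print(top(c,None,.165,.19,.05,(.4405,.1072)), top(c,None,.15,.185,.05,(.4405,.1072)))"
```

```text
clock 32.12 tcp [439.7 106.1 156.9] yaw -105.7 tilt [0. 0.] F [ 0.1 -0.2  0.6] open 38.8 grip 45 -> shift units [-0.01 -0.01  3.86] rz units None
(array([439.9, 105.3,  96.5,  27.7, -15.5]), array([0.439 , 0.1015, 0.1781]), 11539) (array([439.8, 104.2,  96.5,  35.2, -16.4]), array([0.4374, 0.1007, 0.1679]), 14541)
```

Call:
arm_command --commands '[{"tx": 0,"ty": 0,"tz": 0.8,"rx": 0,"ry": 0,"rz": 0},{"tx": 0,"ty": 0,"tz": 0.9,"rx": 0,"ry": 0,"rz": 0},{"tx": 0,"ty": 0,"tz": 0.9,"rx": 0,"ry": 0,"rz": 0},{"tx": 0,"ty": 0,"tz": 0.6,"rx": 0,"ry": 0,"rz": 0},{"tx": 0,"ty": 0,"tz": 0.4,"rx": 0,"ry": 0,"rz": 0},{"tx": 0,"ty": 0,"tz": 0.15,"rx": 0,"ry": 0,"rz": 0},{"tx": 0,"ty": 0,"tz": 0.08,"rx": 0,"ry": 0,"rz": 0},{"tx": 0,"ty": 0,"tz": 0.03,"rx": 0,"ry": 0,"rz": 0},{"tx": 0,"ty": 0,"tz": 0,"rx": 0,"ry": 0,"rz": 0},{"tx": 0,"ty": 0,"tz": 0,"rx": 0,"ry": 0,"rz": 0}]'

```text
clock: 33.42
tool_pos: [0.4399, 0.1068, 0.0415]
tcp_rot: [[-0.27, -0.963, 0.0], [-0.963, 0.27, 0.0], [-0.0, -0.0, -1.0]]
force: [-0.5, -0.8, -0.4]
opening: 0.456
gripper_force: 45.3
```

Call:
arm_command --commands '[{"tx": 0,"ty": 0,"tz": 0,"rx": 0,"ry": 0,"rz": 0},{"tx": 0,"ty": 0,"tz": 0,"rx": 0,"ry": 0,"rz": 0},{"tx": 0,"ty": 0,"tz": 0,"rx": 0,"ry": 0,"rz": 0},{"tx": 0,"ty": 0,"tz": -0.5,"rx": 0,"ry": 0,"rz": 0},{"tx": 0,"ty": 0,"tz": -1,"rx": 0,"ry": 0,"rz": 0},{"tx": 0,"ty": 0,"tz": -1,"rx": 0,"ry": 0,"rz": 0},{"tx": 0,"ty": 0,"tz": -1,"rx": 0,"ry": 0,"rz": 0},{"tx": 0,"ty": 0,"tz": -1,"rx": 0,"ry": 0,"rz": 0},{"tx": 0,"ty": 0,"tz": -1,"rx": 0,"ry": 0,"rz": 0},{"tx": 0,"ty": 0,"tz": 0,"rx": 0,"ry": 0,"rz": 0}]' --jaw 65

```text
clock: 34.67
tool_pos: [0.4408, 0.107, 0.2102]
tcp_rot: [[-0.27, -0.963, 0.005], [-0.963, 0.27, 0.003], [-0.004, -0.004, -1.0]]
force: [-0.3, 0.2, 0.5]
opening: 0.76
gripper_force: 0.0
```

```bash
python3 -W ignore - <<'E'
from h import *
c=cam('wrist'); rgb(c,'w8.png')
print('foot',top(c,None,.052,.075,.04,(.4405,.1072)))
a=cam('scene'); rgb(a,'fin.png',(140,120,560,320),1.9)
w=cloud(a)
for n,q,lo,hi,r in(('long',(.584,-.182),.025,.036,.07),('short',(.457,-.1014),.025,.036,.06),('plate',(.59,.39),.026,.038,.085),('inline',(.586,.19),.006,.02,.085)): print(n,top(a,None,lo,hi,r,q))
go(440,107)
E
```

```text
foot (array([439.1, 107.8,  21.5,  20.8,  74.8]), array([0.4392, 0.1067, 0.0612]), 623)
long (array([ 584.6, -180.2,   94.4,   36.3,  -84.5]), array([ 0.5875, -0.1827,  0.0298]), 596)
short (array([ 459. , -100.6,   47.3,   36.3,   76.3]), array([ 0.46  , -0.1009,  0.0295]), 233)
plate (array([592.8, 389.1, 116. ,  82.5,  71.1]), array([0.6042, 0.3762, 0.0309]), 859)
inline (array([585. , 197. , 114.8,  81.6,  72.3]), array([0.5966, 0.1848, 0.0108]), 993)
clock 34.77 tcp [439.7 106.7 206.8] yaw -105.7 tilt [-0.001 -0.   ] F [-0.3  1.  -0.9] open 65.1 grip 0 -> shift units [-0.01 -0.01  0.  ] rz units None
```

View pics/w8.png

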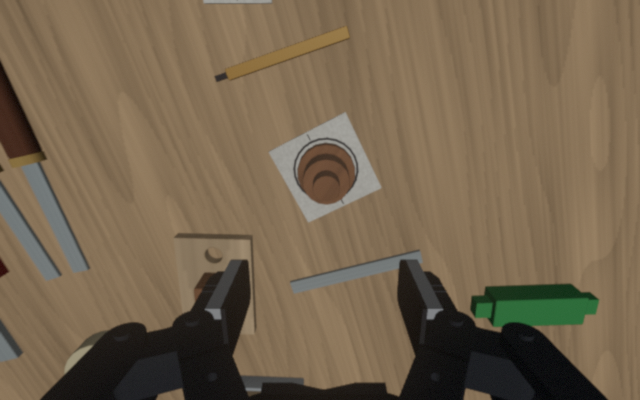

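View pics/fin.png

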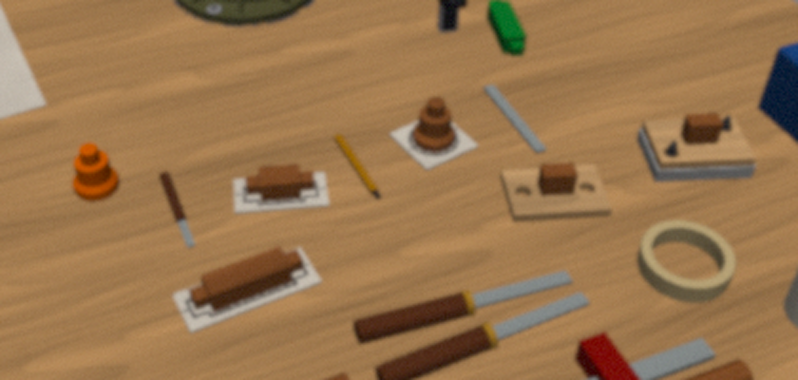

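The foot stands upright inside its circle at (326,173). Both rails sit within their outlines, plate_diagonal is over the pins, and plate_inline is untouched and flat. The gripper is clear of everything, so I'm handing in.

```bash
python3 -c "
from bench import bot
print(bot.close_job())"
```

```text
the job is handed in; nothing more can be done
None
```

I handed the job in at about 35 s, without seeing a verdict; my last measurements put both rails and the foot within about 2 mm of their card centres (foot upright), the diagonal-hole plate flat over both pins, and the in-line plate untouched, flat on the bench about 190 mm from the fixture.

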